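# Clip down the lid of the hardware tub

### The arm

A 6-joint arm with a two-finger parallel gripper is mounted at the origin on the work surface. World frame = base frame: x ahead of the robot, y to its left, z up, the work surface at z = 0. Lengths are in mm, angles in rad, forces in N, time in s.
With the tool pointing down it reaches from about 425 to 950 mm from the base axis. Payload 3.5 kg.
Tool frame: the origin (TCP) lies between the finger pads; the fingertips stand bot.nose_length ahead of it and the grasp point (between the pads) lies 6 mm ahead of it (bot.nose_length is the distance from the TCP to the fingertips, in mm); x points along the fingers, y is the direction in which the jaws open and shut, and the axes are right-handed (so a half turn about x gives the same grasp; the last joint's range is limited). The gripper opens to 85 mm and grips with 20 to 120 N. Pads are 22 mm wide; open, the fingers measure 114 mm over their backs; the gripper's body (76 mm by 85 mm) begins 54 mm behind the grasp point. The pads swing forward as they close: fully open they stand 13 mm farther back than shut.
Start: joints at [1.043, 0.286, 1.577, -0, 1.279, -0.15], TCP at [248.955, 627.398, 233.125] pointing down, gripper open.
Joint ranges: [-2.77, 2.77], [-0.9, 2.22], [0.21, 2.48], [-1.53, 4.67], [0.24, 2.81], [-2.84, 2.84]. Speed limits (rad/s): [2.79, 2.79, 3.14, 3.14, 3.14, 3.14].

### API

Orientations are given as a unit quaternion [x, y, z, w].
In Python, from bench import bot gives the robot as it stands. Calls block until the motion is done:
- bot.movep(position, orientation): joint-space move of the TCP to a pose.
- bot.move_straight(position, ori=None, feed=150, threshold=None): straight line of the TCP; ori=None keeps the orientation; feed is the mean speed in mm/s. With threshold (N) it stops when the force on the tool has changed by that much, and returns True; else False.
- bot.move_joints(angles): joint-space move.
- bot.set_gripper(opening): finger opening in mm; the grip force is fixed at half the most; returns when the fingers have stopped.
- bot.sleep(seconds).
- bot.solve_ik(position, orientation): joint angles nearest the present ones, or None.
- bot.camera(name): name is "scene" or "top" or "wrist"; returns the picture (400x640x3 uint8, red, green, blue); there is no depth.
- bot.calibration(name): a dict with "camera_matrix" (3x3 intrinsics, pixels), "position" and "rotation" of the camera in the world; the wrist camera has in their place "tool_from_camera" (4x4, takes a point from camera to tool coordinates, whose origin is the TCP and whose axes are the tool frame's). Camera axes: x right, y up, looking along -z (the intrinsics and any distortion apply to the point x, -y, -z); pixel columns grow to the right and rows downward; lengths in mm; the calibration is good to about 2 mm. A picture is of the moment at which its call begins: read the wrist's pose just before it. calibration takes no time and is no camera call.
A pose or a line that the arm cannot do raises bot.Unreachable and nothing moves.
- bot.hand_in(): hands the job in, once; it reports no verdict.
Readings, each from a call of its own:
- bot.read_time_s(): time.
- bot.read_joint_positions(): joint angles.
- bot.read_qvel(): joint speeds.
- bot.read_joint_torque(): joint torques, N m.
- bot.read_position(): TCP position.
- bot.read_tcp_rot(): TCP orientation.
- bot.read_contact_force(): force on the tool from outside, world axes, zero at the start.
- bot.read_torque(): the same for the moment, N m.
- bot.read_gripper_width(): finger opening in mm.
Only numpy, scipy, OpenCV 4.12 (cv2) and the standard library are available. Lean on these libraries where they do the work, as an engineer would, in place of code of your own. Each camera call takes 0.05 s, during which the arm holds its last target.

### The job

The tub with the blue lid is packed for the garage sale. Fold all three of its black clips (one at each end, one on the long side away from the robot) down until each lies flat against the side of the tub, then let go. The tub with the red lid is not the one.

Things in the scene. Friction and masses are not known exactly. Their poses are not given: they have to be found in the camera images.
- blue_tub: Clear tub, bright blue lid on, heavy, fixed. Origin: centre of its underside, z up; x to its far long side (within 0.4 rad of world x), y to its left end. Lid 116 mm along x, 156 mm along y, top 87 mm up. Clips at mid left end, right end and far side. A like tub with a red lid stands 280 mm or more to its left or right; tape roll, jar (75 mm tall), screwdriver beyond.
- blue_tub_left (a joint): Black clip flap on the blue tub's left end, 45 mm wide, 4 thick, 34 long from hinge to free edge. Hinge line level, along that side, at y 81, x 0, z 80 mm in the tub's frame. Rad: 0 = hanging down flat on the side (hard stop; outer face 2 mm outside the hinge line, lower edge 46 mm up), 1.57 = straight out, more = raised. Starts 1.2 to 2.2. Light friction hinge, under 1 N, stays where left.
- blue_tub_right (a joint): Black clip flap on the blue tub's right end, 45 mm wide, 4 thick, 34 long from hinge to free edge. Hinge line level, along that side, at y -81, x 0, z 80 mm in the tub's frame. Rad: 0 = hanging down flat on the side (hard stop; outer face 2 mm outside the hinge line, lower edge 46 mm up), 1.57 = straight out, more = raised. Starts 1.2 to 2.2. Light friction hinge, under 1 N, stays where left.
- blue_tub_far (a joint): Black clip flap on the blue tub's far side, 45 mm wide, 4 thick, 34 long from hinge to free edge. Hinge line level, along that side, at x 61, y 0, z 80 mm in the tub's frame. Rad: 0 = hanging down flat on the side (hard stop; outer face 2 mm outside the hinge line, lower edge 46 mm up), 1.57 = straight out, more = raised. Starts 1.2 to 2.2. Light friction hinge, under 1 N, stays where left.
Mind the look-alikes: they are no part of the job. Leave any green or purple look-alike of the blue_tub alone.

How it is judged (in metres and radians):
At the end, for the whole second after the job is handed in: All three clips of the blue-lidded tub are folded down to within 0.26 rad (15 degrees) of flat against its sides (value of joint each of blue_tub_left, blue_tub_right, blue_tub_far below 0.26 rad); the robot touches nothing.
It also fails if it takes over 38 s, if anything falls off the work surface, if the arm or the gripper's body presses on something with over 40 N, if the wrist force passes 120 N, or if a joint passes its speed limit or range.

## Working session

There is one attempt and no reset: what is moved stays moved. The work goes in short steps, each a Python script; the robot and the scene stay as the last script left them, time stands still between calls to the robot, and variables do not carry over. Pictures are saved under pics/ and viewed, and the job is handed in when it is done.

```bash
mkdir -p pics; python3 - <<'E'
from bench import bot
import cv2,numpy as np
for n in ["scene","top"]:
    im=bot.camera(n); cv2.imwrite(f"pics/{n}0.png",im[:,:,::-1]); c=bot.calibration(n); print(n,c)
print(bot.calibration("wrist"),bot.nose_length,bot.read_time_s(),bot.read_tcp_rot())
E
```

```text
scene {'camera_matrix': array([[391.34577117,   0.        , 316.40470281],
       [  0.        , 391.34577117, 197.07927502],
       [  0.        ,   0.        ,   1.        ]]), 'position': array([1052.72013151, -228.06296374,  726.85897898]), 'rotation': array([0.3013515 , 0.18361152, 0.48465296, 0.80036592])}
top {'camera_matrix': array([[415.54351227,   0.        , 312.50173941],
       [  0.        , 415.54351227, 199.92715975],
       [  0.        ,   0.        ,   1.        ]]), 'position': array([ 3.49795018e+02, -2.24434034e-01,  9.40592773e+02]), 'rotation': array([ 0.0788024 , -0.0714034 , -0.68770059,  0.71816407])}
{'camera_matrix': array([[301.29365565,   0.        , 314.51256422],
       [  0.        , 301.29365565, 200.81545941],
       [  0.        ,   0.        ,   1.        ]]), 'tool_from_camera': array([[ 4.47737290e-04,  2.86793861e-01, -9.57992213e-01,
        -1.40884118e+02],
       [ 9.99999894e-01, -2.34074917e-04,  3.97295498e-04,
         2.91683850e-01],
       [-1.10300038e-04, -9.57992289e-01, -2.86793936e-01,
        -7.29338403e+01],
       [ 0.00000000e+00,  0.00000000e+00,  0.00000000e+00,
         1.00000000e+00]])} 25.0 0.1 [ 0.13203935  0.69477607 -0.13348852  0.6942857 ]
```

View pics/scene0.png

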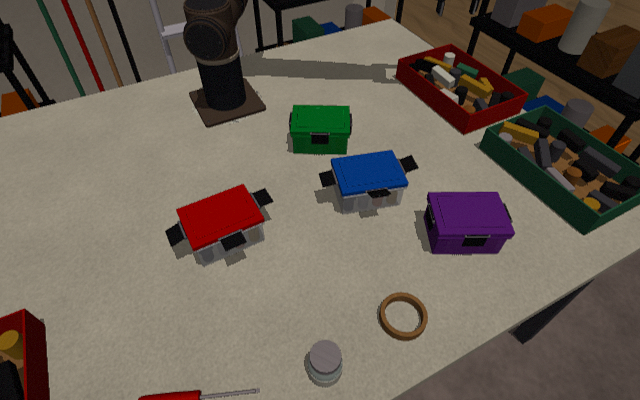

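View pics/top0.png

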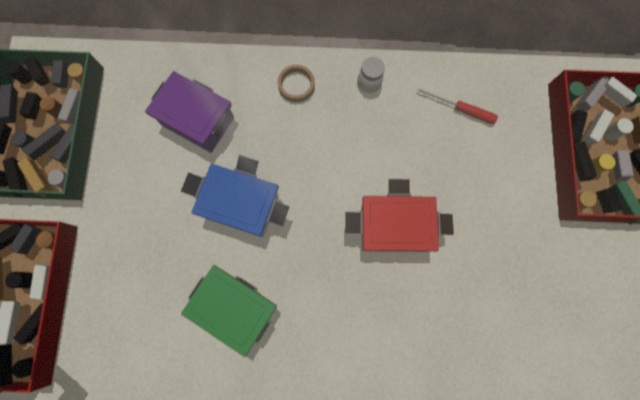

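The blue-lidded tub is at about (369,173) in the scene view and (236,199) in the top view. The look-alikes in the top view are red (400,223), purple (189,108) and green (229,310). Only the tub at (236,199) has a blue lid. I'll enlarge it to confirm that and read its corners.

```bash
python3 - <<'E'
import cv2
a=cv2.imread("pics/scene0.png")[140:220,310:430]; b=cv2.imread("pics/top0.png")[150:245,170:300]
cv2.imwrite("pics/sc.png",cv2.resize(a,None,fx=6,fy=6,interpolation=cv2.INTER_CUBIC))
cv2.imwrite("pics/tc.png",cv2.resize(b,None,fx=6,fy=6,interpolation=cv2.INTER_CUBIC))
E
```

```text
(no output)
```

View pics/sc.png

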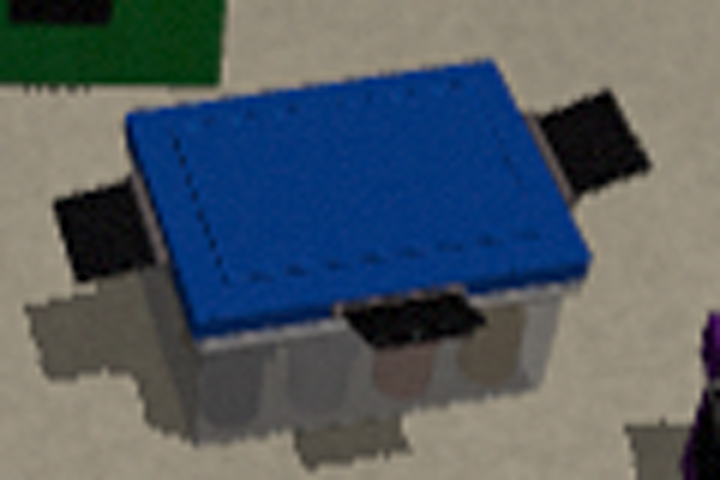

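View pics/tc.png

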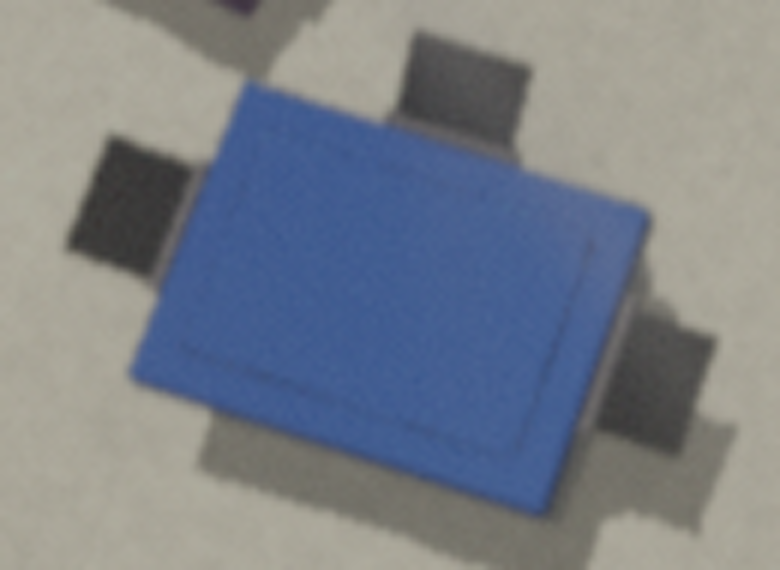

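The crop confirms a blue lid on a clear tub, with three black clips sticking out at the left, right and far sides. Next I'll triangulate the lid corners and the clips' free edges.

```bash
cat > h.py <<'E'
import numpy as np,cv2
from scipy.spatial.transform import Rotation as R
def P(c):
    Rm=R.from_quat(c["rotation"]).as_matrix(); F=np.diag([1,-1,-1.])
    Rc=F@Rm.T; return c["camera_matrix"]@np.c_[Rc,-Rc@c["position"]]
E
python3 - <<'E'
from h import *
from bench import bot
print({k:v for k,v in bot.calibration("top").items() if k not in("camera_matrix","position","rotation")})
Ps,Pt=P(bot.calibration("scene")),P(bot.calibration("top"))
N="FL FR NR NL Lf Ln Rf Rn Fl Fr".split()
t=np.array([(248,82),(648,212),(545,515),(135,378),(110,133),(70,245),(715,338),(682,455),(415,32),(530,68)])/6+[169.6,149.6]
s=np.array([(588,262),(200,330),(128,115),(490,62),(650,165),(608,92),(80,280),(55,205),(485,322),(385,348)])/6+[309.6,139.6]
X=cv2.triangulatePoints(Pt,Ps,t.T,s.T); X=(X[:3]/X[3]).T
for n,x,a,b in zip(N,X,t,s):
    e=[np.linalg.norm((lambda q:q[:2]/q[2])(M@np.r_[x,1])-p) for M,p in((Pt,a),(Ps,b))]
    print(n,x.round(1),np.round(e,2))
print("sides",[np.linalg.norm(X[i]-X[(i+1)%4]).round(1) for i in range(4)])
c=X[:4].mean(0); u=(X[0]+X[1]-X[2]-X[3]); yaw=np.arctan2(u[1],u[0]); v=X[0]+X[3]-X[1]-X[2]; yaw2=np.arctan2(v[1],v[0])-np.pi/2
print(c,yaw,yaw2)
yw=(yaw*116+yaw2*156)/272; Rz=R.from_euler('z',yw).as_matrix()
print(yw)
for i,n in enumerate(N): print(n,((X[i]-c)@Rz).round(1)+[0,0,87])
E
```

```text
{}
FL [607.2 236.2  80.4] [0.13 0.15]
FR [566.2  90.   76.9] [0.41 0.44]
NR [455.9 119.4  81.1] [0.84 0.82]
NL [497.7 266.1  81.6] [0.59 0.57]
Lf [583.4 280.7  90.6] [0.22 0.23]
Ln [542.3 290.7  90.8] [0.42 0.42]
Rf [521.7  63.6  75. ] [0.37 0.39]
Rn [480.   73.8  73. ] [0.78 0.79]
Fl [624.1 174.8  94.7] [0.25 0.28]
Fr [614.7 135.6  90.8] [1.3  1.45]
sides [np.float64(151.9), np.float64(114.2), np.float64(152.5), np.float64(113.6)]
[531.75888664 177.94319076  80.0021739 ] -0.26318402594241486 -0.2756727391167437
-0.27034667026298587
FL [57.2 76.3 87.4]
FR [ 56.7 -75.5  83.9]
NR [-57.5 -76.7  88.1]
NL [-56.4  75.8  88.6]
Lf [ 22.3 112.9  97.6]
Ln [-20.  111.5  97.8]
Rf [  20.8 -112.9   82. ]
Rn [ -22.  -114.2   80. ]
Fl [ 89.8  21.7 101.7]
Fr [ 91.2 -18.6  97.8]
```

```bash
python3 - <<'E'
from h import *
from bench import bot
from scipy.optimize import least_squares
Ps,Pt=P(bot.calibration("scene")),P(bot.calibration("top"))
t=np.array([(248,82),(648,212),(545,515),(135,378)])/6+[169.6,149.6]
s=np.array([(588,262),(200,330),(128,115),(490,62)])/6+[309.6,139.6]
L=np.array([(58,78,0),(58,-78,0),(-58,-78,0),(-58,78,0)])
def res(p,z=None,which=(0,1)):
    W=L@R.from_euler('z',p[2]).as_matrix().T+[p[0],p[1],p[3] if z is None else z]
    o=[]
    for i in which:
        M,q=((Pt,t),(Ps,s))[i]
        h=np.c_[W,np.ones(4)]@M.T; o.append(h[:,:2]/h[:,2:]-q)
    return np.ravel(o)
for kw,x0 in ((dict(),[530,178,-.27,87]),(dict(z=87),[530,178,-.27]),(dict(z=87,which=(0,)),[530,178,-.27]),(dict(z=87,which=(1,)),[530,178,-.27])):
    r=least_squares(res,x0,kwargs=kw); print(kw,r.x.round(3),np.abs(r.fun).max())
E
```

```text
{} [ 5.31603e+02  1.78267e+02 -2.70000e-01  7.91750e+01] 1.5761587870730125
{'z': 87} [ 5.32510e+02  1.76062e+02 -2.70000e-01] 1.9004889018114
{'z': 87, 'which': (0,)} [ 5.29905e+02  1.75648e+02 -2.72000e-01] 1.5750428343608291
{'z': 87, 'which': (1,)} [ 5.37217e+02  1.75084e+02 -2.66000e-01] 1.6764160876387564
```

```bash
cat >> h.py <<'E'
def ori(a):
    x=np.array([0,0,-1.]); y=np.array([np.cos(a),np.sin(a),0]); return R.from_matrix(np.c_[x,y,np.cross(x,y)]).as_quat()
E
python3 - <<'E'
from h import *
from bench import bot
print(R.from_quat(bot.read_tcp_rot()).as_matrix().round(2))
for a in np.array([-.27,-.27+np.pi/2]):
  for k in (0,np.pi):
    print(a+k,[ (np.round(q,2) if (q:=bot.solve_ik(p,ori(a+k))) is not None else None) for p in ([560,300,180],[610,150,180],[490,65,180],[532,177,300])])
E
```

```text
[[-0.    0.37  0.93]
 [-0.    0.93 -0.37]
 [-1.   -0.   -0.  ]]
-0.27 [array([ 0.33,  0.25,  1.73, -0.  ,  1.17,  0.6 ]), array([ 0.08,  0.23,  1.74, -0.  ,  1.17,  0.35]), array([-0.07, -0.07,  2.06, -0.  ,  1.15,  0.2 ]), array([ 0.14, -0.01,  1.79, -0.  ,  1.37,  0.41])]
2.871592653589793 [array([ 0.33,  0.25,  1.73, -0.  ,  1.17, -2.54]), array([ 0.08,  0.23,  1.74, -0.  ,  1.17, -2.79]), None, array([ 0.14, -0.01,  1.79, -0.  ,  1.37, -2.73])]
1.3007963267948965 [array([ 0.33,  0.25,  1.73, -0.  ,  1.17, -0.97]), array([ 0.08,  0.23,  1.74, -0.  ,  1.17, -1.22]), array([-0.07, -0.07,  2.06, -0.  ,  1.15, -1.37]), array([ 0.14, -0.01,  1.79, -0.  ,  1.37, -1.16])]
4.44238898038469 [array([ 0.33,  0.25,  1.73, -0.  ,  1.17,  2.17]), array([ 0.08,  0.23,  1.74, -0.  ,  1.17,  1.92]), array([-0.07, -0.07,  2.06, -0.  ,  1.15,  1.77]), array([ 0.14, -0.01,  1.79, -0.  ,  1.37,  1.98])]
```

```bash
python3 - <<'E'
from h import *
from bench import bot
bot.set_gripper(0)
bot.movep([525,180,260],ori(-.27+np.pi/2)); bot.sleep(.1)
p,q=bot.read_position(),bot.read_tcp_rot()
im=bot.camera("wrist"); cv2.imwrite("pics/w1.png",im[:,:,::-1]); np.savez("w1.npz",p=p,q=q); print(p,q,bot.read_time_s())
E
```

```text
[524.80702109 180.82147975 259.93334032] [ 0.09474047  0.70077927 -0.09466495  0.70069337] 2.925
```

View pics/w1.png

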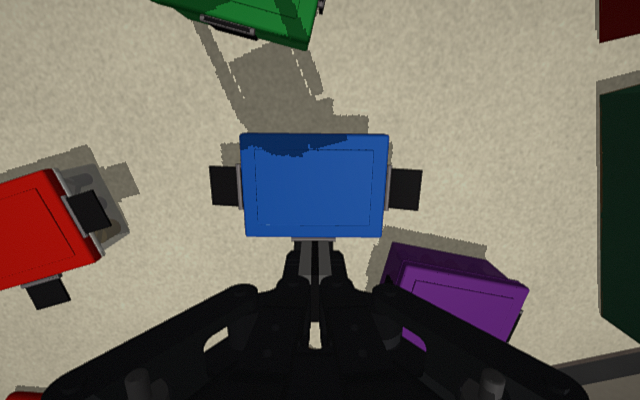

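```bash
python3 - <<'E'
import cv2
a=cv2.imread("pics/w1.png")[120:245,200:430]
cv2.imwrite("pics/w1c.png",cv2.resize(a,None,fx=3.4,fy=3.4,interpolation=cv2.INTER_CUBIC))
E
```

```text
(no output)
```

View pics/w1c.png

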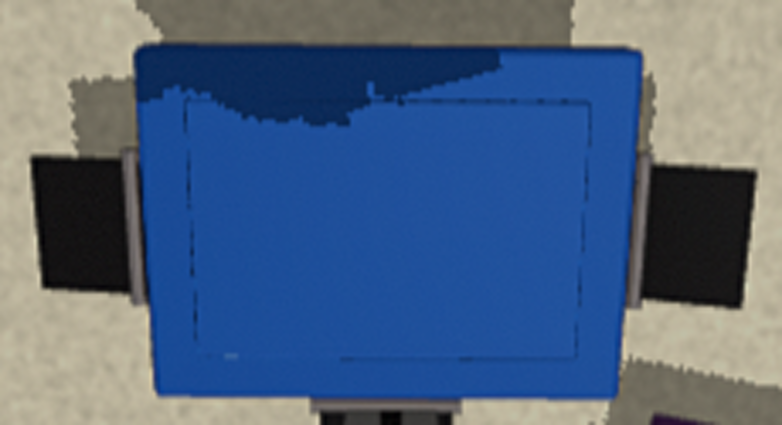

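The wrist crop shows the blue lid's corners at crop pixels (136,48), (641,50), (617,398) and (157,396). The left clip is at the right of the crop and the right clip at the left. Now I'll fit all three views together.

```bash
python3 - <<'E'
from h import *
from bench import bot
from scipy.optimize import least_squares
Ps,Pt=P(bot.calibration("scene")),P(bot.calibration("top"))
c=bot.calibration("wrist"); d=np.load("w1.npz"); T=np.eye(4); T[:3,:3]=R.from_quat(d["q"]).as_matrix(); T[:3,3]=d["p"]; T=T@c["tool_from_camera"]
Pw=P(dict(camera_matrix=c["camera_matrix"],position=T[:3,3],rotation=R.from_matrix(T[:3,:3]).as_quat()))
t=np.array([(248,82),(648,212),(545,515),(135,378),(110,133),(70,245),(715,338),(682,455)])/6+[169.6,149.6]
s=np.array([(588,262),(200,330),(128,115),(490,62),(650,165),(608,92),(80,280),(55,205)])/6+[309.6,139.6]
w=np.array([(617,398),(157,396),(136,48),(641,50),(742,307),(755,170),(43,288),(32,157)])/3.4+[199.65,119.65]
V=((Pt,t),(Ps,s),(Pw,w))
L=np.array([(58,78,0),(58,-78,0),(-58,-78,0),(-58,78,0)])
def res(p,z=None,which=(0,1,2)):
    W=L@R.from_euler('z',p[2]).as_matrix().T+[p[0],p[1],p[3] if z is None else z]
    o=[]
    for i in which:
        M,q=V[i]
        h=np.c_[W,np.ones(4)]@M.T; o.append(h[:,:2]/h[:,2:]-q[:4])
    return np.ravel(o)
for kw,x0 in ((dict(),[530,178,-.27,87]),(dict(which=(0,2)),[530,178,-.27,87]),(dict(which=(2,)),[530,178,-.27,87]),(dict(z=87,which=(2,)),[530,178,-.27]),(dict(z=87),[530,178,-.27])):
    r=least_squares(res,x0,kwargs=kw); print(kw,r.x.round(3),np.abs(r.fun).max())
b=r.x; Rz=R.from_euler('z',b[2]).as_matrix()
for i in range(8):
    A=[]
    for M,q in V: A+= [q[i][0]*M[2]-M[0],q[i][1]*M[2]-M[1]]
    v=np.linalg.svd(np.array([a/np.linalg.norm(a[:3]) for a in A]))[2][-1]; X=v[:3]/v[3]
    print(X.round(1),((X-[b[0],b[1],0])@Rz).round(1))
E
```

```text
{} [ 5.32384e+02  1.77960e+02 -2.72000e-01  7.94580e+01] 1.4561908401903736
{'which': (0, 2)} [ 5.32762e+02  1.77749e+02 -2.73000e-01  7.77660e+01] 1.1118079092555888
{'which': (2,)} [ 5.32876e+02  1.77833e+02 -2.73000e-01  7.84860e+01] 0.29934013414316496
{'z': 87, 'which': (2,)} [ 5.31251e+02  1.78308e+02 -2.73000e-01] 2.333466912486017
{'z': 87} [ 5.31571e+02  1.77654e+02 -2.72000e-01] 2.882604734430032
[607.7 236.5  81. ] [57.5 77.1 81. ]
[566.8  88.7  79.4] [ 57.8 -76.2  79.4]
[456.  119.4  81.3] [-57.1 -76.4  81.3]
[497.5 266.9  81.2] [-56.8  76.8  81.2]
[583.5 280.8  90.8] [ 22.3 113.3  90.8]
[541.7 291.8  90. ] [-20.9 112.6  90. ]
[521.8  63.   76. ] [  21.4 -113.    76. ]
[480.   73.7  73.3] [ -21.8 -114.    73.3]
```

The lid measures about 80 mm up against 87 in the text, from all three views. The plan allows for this gap: press down outside the hinge, then push inward with a force stop. I'll do the left clip first.

```bash
cat >> h.py <<'E'
B=np.array([532,177.8]); YAW=-.272
def fold(bot,side):
    h,n,a={'left':((0,81),(0,1),YAW),'right':((0,-81),(0,-1),YAW),'far':((61,0),(1,0),YAW+np.pi/2)}[side]
    Rz=R.from_euler('z',YAW).as_matrix()[:2,:2]; h=np.array(h);n=np.array(n)
    pt=lambda d,tip: np.r_[B+Rz@(h+d*n),tip+25]
    q=ori(a)
    bot.movep(pt(23,128),q)
    print('down',bot.move_straight(pt(23,53),feed=130,threshold=20),bot.read_position().round(1) if hasattr(bot.read_position(),'round') else bot.read_position(),bot.read_contact_force())
    print('in',bot.move_straight(pt(9,53),feed=60,threshold=10),bot.read_contact_force())
    p=np.array(bot.read_position()); print('d,tip',(Rz.T@(p[:2]-B)-h)@n,p[2]-25)
    bot.move_straight(pt(28,53),feed=150)
    bot.move_straight(pt(28,128),feed=250)
    print(side,bot.read_time_s())
E
python3 - <<'E'
from h import *
from bench import bot
fold(bot,'left')
im=bot.camera("scene"); cv2.imwrite("pics/s1.png",cv2.resize(im[100:240,270:470,::-1],None,fx=4,fy=4))
E
```

```text
down False [560.2 278.   78.4] [-0.61024158  0.07792087  0.57994669]
in True [0.16234907 0.7944358  3.73841279]
d,tip 12.748342569870957 54.963911969395866
left 6.15
```

View pics/s1.png

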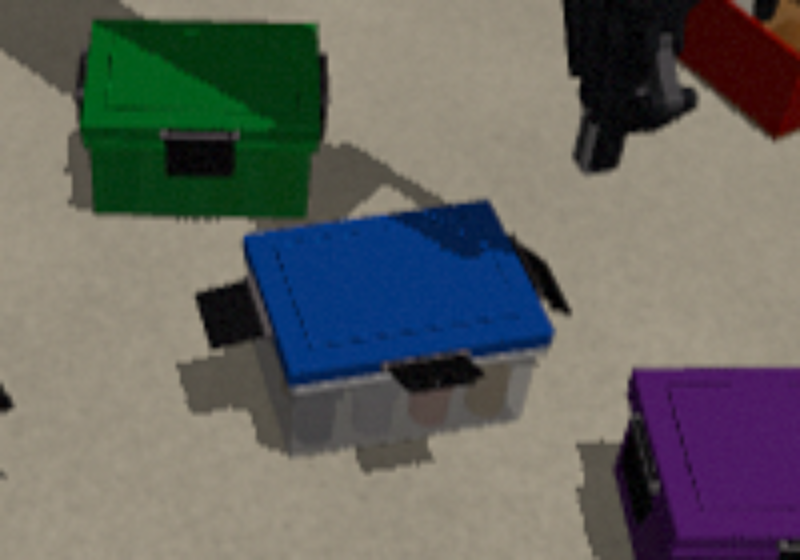

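The left clip is only partly folded: it's at about 0.6 rad in the crop near (545,275), and the inward push stopped early at d = 12.7 mm. I'll push again and take a picture at contact.

```bash
python3 - <<'E'
from h import *
from bench import bot
Rz=R.from_euler('z',YAW).as_matrix()[:2,:2]
pt=lambda d,tip: np.r_[B+Rz@np.array([0,81+d]),tip+25]
bot.move_straight(pt(28,55),feed=200)
def st():
    p=np.array(bot.read_position()); print('d',(Rz.T@(p[:2]-B))[1]-81,p[2]-25,np.round(Rz.T@np.array(bot.read_contact_force())[:2],1),bot.read_contact_force()[2])
st()
print(bot.move_straight(pt(13,55),feed=80,threshold=25)); st()
im=bot.camera("scene"); cv2.imwrite("pics/s2.png",cv2.resize(im[100:240,320:470,::-1],None,fx=4,fy=4,interpolation=2))
print(bot.read_time_s())
E
```

```text
d 27.5758498466559 53.8110244281236 [ 0.4 -0.7] 0.6446521921910905
False
d 12.718859024963493 56.37151188982469 [-0.5 -0.4] -0.5916790970838615
7.1
```

View pics/s2.png

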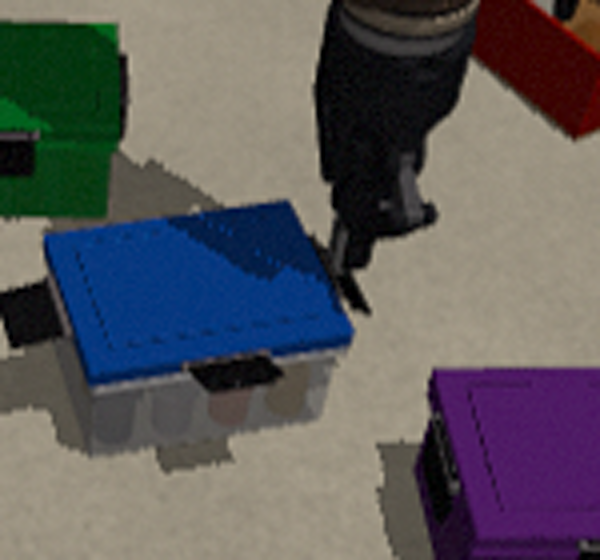

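```bash
python3 - <<'E'
from h import *
from bench import bot
Rz=R.from_euler('z',YAW).as_matrix()[:2,:2]
pt=lambda d,tip: np.r_[B+Rz@np.array([0,81+d]),tip+25]
def st():
    p=np.array(bot.read_position()); print('d',(Rz.T@(p[:2]-B))[1]-81,p[2]-25,np.round(Rz.T@np.array(bot.read_contact_force())[:2],1),bot.read_contact_force()[2])
for d in (11,9,7,5):
    r=bot.move_straight(pt(d,53),feed=40,threshold=20); print(r); st()
    if r: break
im=bot.camera("scene"); cv2.imwrite("pics/s3.png",cv2.resize(im[100:240,320:470,::-1],None,fx=4,fy=4,interpolation=2))
print(bot.read_time_s())
E
```

```text
False
d 12.43000279384421 54.90538536747103 [-1.2  3.4] 6.250758626966927
False
d 12.23306870662607 55.004619304908104 [-1.6  7.6] 4.350065352440214
False
d 12.036875750505345 55.16640613451135 [-1.8 13.3] 2.326545237578066
False
d 11.569762124351243 55.62721382504175 [-0.6 17.4] 0.8079390253286425
8.15
```

View pics/s3.png

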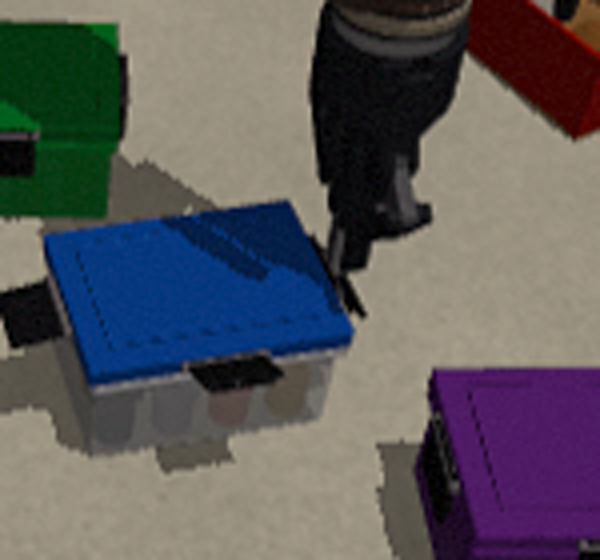

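```bash
python3 - <<'E'
from h import *
from bench import bot
M=P(bot.calibration("scene")); p=np.array(bot.read_position()); print(p,bot.read_gripper_width(),bot.read_joint_torque())
Rz=R.from_euler('z',YAW).as_matrix()
def pr(x,n): 
    h=M@np.r_[x,1]; print(n,(((h[:2]/h[2])-[320,100])*4).round())
for dz in (0,-15,-25,-40):
    pr(p+[0,0,dz],('axis',dz))
for dx in(-15,15):
    for dy in (-11,11): pr(p+[0,0,-25]+Rz@[dx,dy,0],('tip',dx,dy))
for y in (81,):
  for x in (-22,22):
    for z in (80,73): pr(np.r_[B,0]+Rz@[x,y,z],('hinge',x,z))
    for th in (0,.3,.6,.9):
        pr(np.r_[B,0]+Rz@[x,y+34*np.sin(th),80-34*np.cos(th)],('edge',x,th))
E
```

```text
[557.83029864 266.70100073  80.62376184] 0.1950295638124543 [-8.52622032e+00 -3.57950592e+01 -2.01695055e+01 -3.10909398e+00
  1.81398265e+00 -1.79781136e-02]
('axis', 0) [342. 262.]
('axis', -15) [338. 280.]
('axis', -25) [335. 292.]
('axis', -40) [331. 309.]
('tip', -15, -11) [309. 277.]
('tip', -15, 11) [343. 272.]
('tip', 15, -11) [326. 312.]
('tip', 15, 11) [361. 306.]
('hinge', -22, 80) [310. 239.]
('hinge', -22, 73) [308. 248.]
('edge', -22, 0) [301. 279.]
('edge', -22, 0.3) [317. 275.]
('edge', -22, 0.6) [332. 268.]
('edge', -22, 0.9) [346. 258.]
('hinge', 22, 80) [336. 290.]
('hinge', 22, 73) [334. 298.]
('edge', 22, 0) [326. 330.]
('edge', 22, 0.3) [343. 326.]
('edge', 22, 0.6) [358. 318.]
('edge', 22, 0.9) [372. 308.]
```

```bash
python3 - <<'E'
import cv2
a=cv2.imread("pics/s3.png")[190:330,230:420]
cv2.imwrite("pics/s3c.png",cv2.resize(a,None,fx=4,fy=4,interpolation=cv2.INTER_CUBIC))
E
```

```text
(no output)
```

View pics/s3c.png

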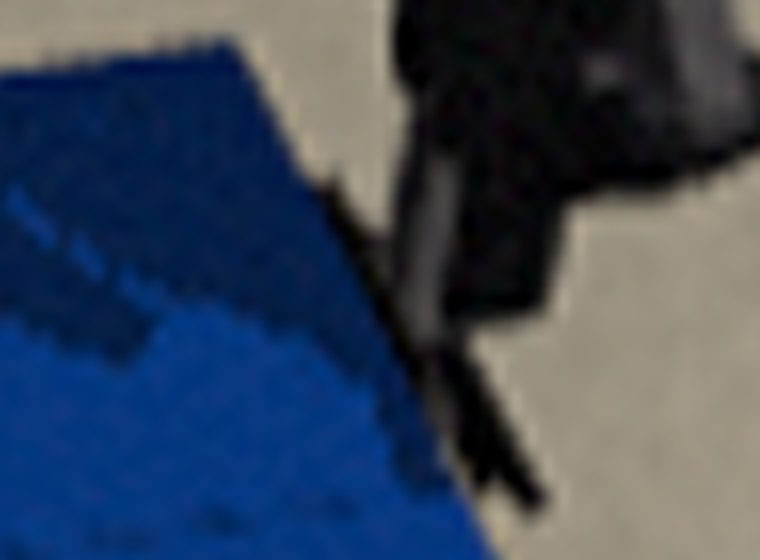

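```bash
python3 - <<'E'
from h import *
from bench import bot
c=bot.calibration("wrist"); Ti=np.linalg.inv(c["tool_from_camera"])
def pr(x):
    q=Ti@np.r_[x,1.]; q=c["camera_matrix"]@[q[0],-q[1],-q[2]]; return (q[:2]/q[2]).round(0)
for x in (-40,-20,0,10,25,40):
    print(x,[(y,z,pr([x,y,z])) for y in (-14,14) for z in (-11,11)])
im=bot.camera("wrist"); cv2.imwrite("pics/w2.png",im[:,:,::-1])
a=cv2.imread("pics/w1.png")[200:400,200:440]
cv2.imwrite("pics/w1f.png",cv2.resize(a,None,fx=3,fy=3,interpolation=2))
E
```

```text
-40 [(-14, -11, array([278., 281.])), (-14, 11, array([280., 330.])), (14, -11, array([352., 281.])), (14, 11, array([350., 330.]))]
-20 [(-14, -11, array([283., 257.])), (-14, 11, array([284., 300.])), (14, -11, array([346., 257.])), (14, 11, array([345., 300.]))]
0 [(-14, -11, array([287., 239.])), (-14, 11, array([288., 277.])), (14, -11, array([342., 239.])), (14, 11, array([341., 277.]))]
10 [(-14, -11, array([289., 231.])), (-14, 11, array([290., 268.])), (14, -11, array([341., 231.])), (14, 11, array([340., 268.]))]
25 [(-14, -11, array([291., 221.])), (-14, 11, array([291., 255.])), (14, -11, array([338., 221.])), (14, 11, array([338., 255.]))]
40 [(-14, -11, array([292., 213.])), (-14, 11, array([293., 245.])), (14, -11, array([337., 213.])), (14, 11, array([336., 245.]))]
```

View pics/w1f.png

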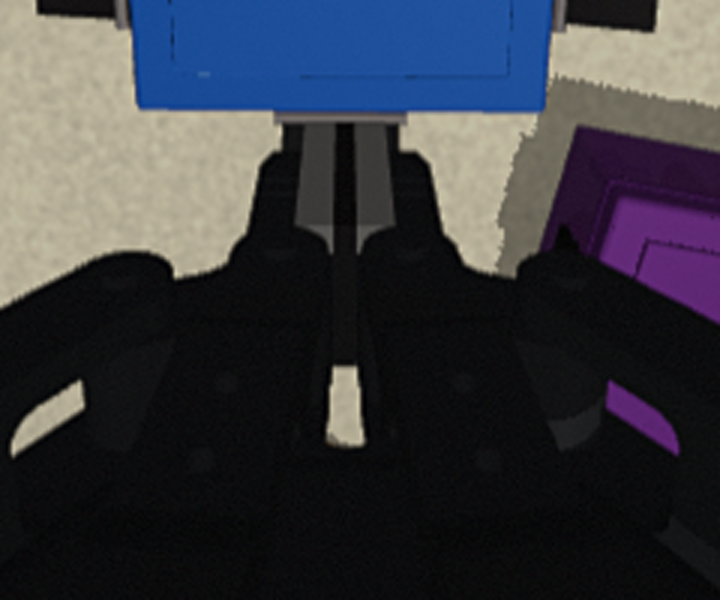

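View pics/w2.png

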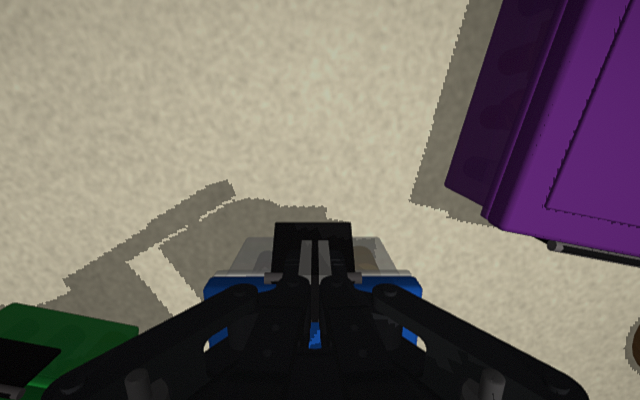

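The wrist and scene views suggest the shut fingertips sit about 25 mm higher than TCP + nose_length. The tip line is at row ~240, where I'd expect 221, and the clip wasn't pushed in. I'll back out and repeat the inward push 25 mm lower, which is still well clear of the table and the lid.

```bash
python3 - <<'E'
from h import *
from bench import bot
Rz=R.from_euler('z',YAW).as_matrix()[:2,:2]
pt=lambda d,tip: np.r_[B+Rz@np.array([0,81+d]),tip+25]
def st():
    p=np.array(bot.read_position()); print('d',((Rz.T@(p[:2]-B))[1]-81).round(1),(p[2]-25).round(1),np.round(Rz.T@np.array(bot.read_contact_force())[:2],1),round(bot.read_contact_force()[2],1))
bot.move_straight(pt(25,56),feed=150)
print(bot.move_straight(pt(25,28),feed=100,threshold=15)); st()
print(bot.move_straight(pt(8,28),feed=60,threshold=10)); st()
im=bot.camera("scene"); cv2.imwrite("pics/s4.png",cv2.resize(im[100:240,320:470,::-1],None,fx=4,fy=4,interpolation=2))
print(bot.read_time_s())
E
```

```text
False
d 24.0 26.6 [0.4 0. ] -0.1
True
d 13.2 28.5 [0.1 3.1] 0.5
9.2583
```

View pics/s4.png

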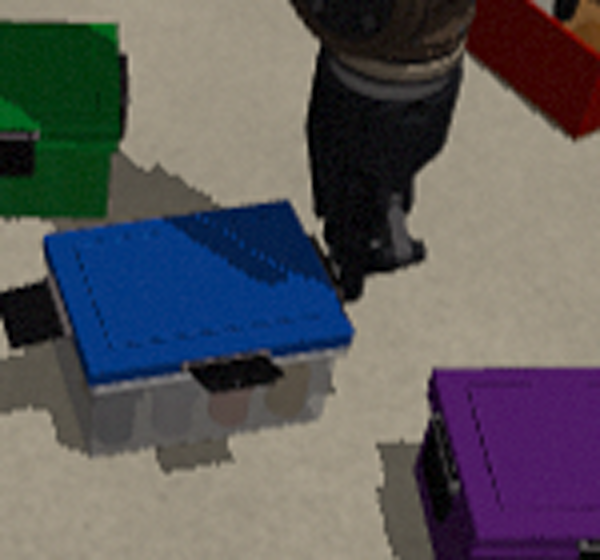

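```bash
sed -i 's/,53)/,28)/g' h.py; python3 - <<'E'
from h import *
from bench import bot
Rz=R.from_euler('z',YAW).as_matrix()[:2,:2]
pt=lambda d,tip: np.r_[B+Rz@np.array([0,81+d]),tip+25]
bot.move_straight(pt(28,28),feed=150); bot.move_straight(pt(28,128),feed=300)
fold(bot,'far')
im=bot.camera("scene"); cv2.imwrite("pics/s5.png",cv2.resize(im[100:240,270:470,::-1],None,fx=4,fy=4,interpolation=2))
E
```

```text
down False [613.1 155.3  53.4] [ 0.41369032 -0.25670657  0.56368663]
in True [ 1.37969939 -0.2259767   0.84850965]
d,tip 12.854471519236569 29.445999552500986
far 13.5583
```

View pics/s5.png

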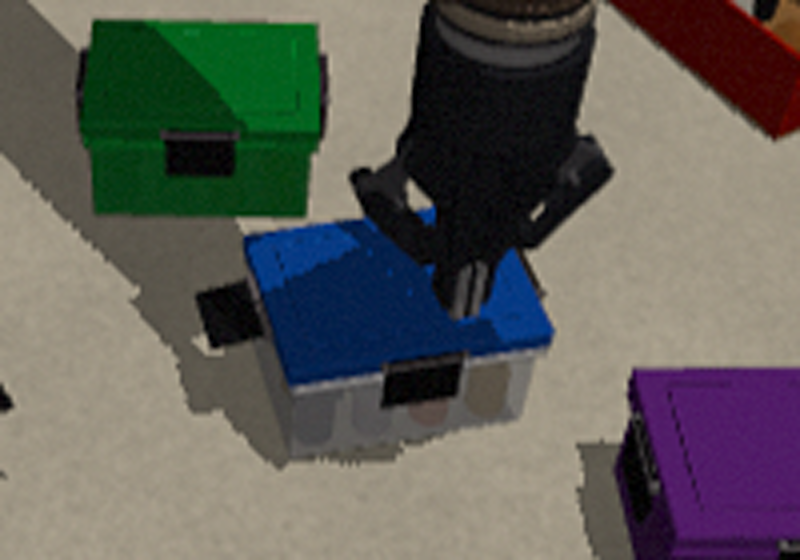

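The far clip is flat on the side at (425,380), and the left one is down at (530,270), showing only a sliver. Now the right clip.

```bash
python3 - <<'E'
from h import *
from bench import bot
fold(bot,'right')
p=np.array(bot.read_position()); bot.move_straight(p+[0,0,60],feed=250)
bot.movep([480,20,260],ori(YAW+np.pi/2))
bot.sleep(.1)
for n in("scene","top"):
    im=bot.camera(n); im=im[100:240,270:470] if n=="scene" else im[130:260,150:320]
    cv2.imwrite(f"pics/{n}6.png",cv2.resize(im[:,:,::-1],None,fx=4,fy=4,interpolation=2))
print(bot.read_time_s())
E
```

```text
down False [504.5  77.7  53.5] [-0.20485121 -0.12044437  1.22012583]
in True [-0.02174256 -3.84709666  2.94469835]
d,tip 13.237059276818982 28.552442003679595
right 16.875
18.9583
```

View pics/scene6.png

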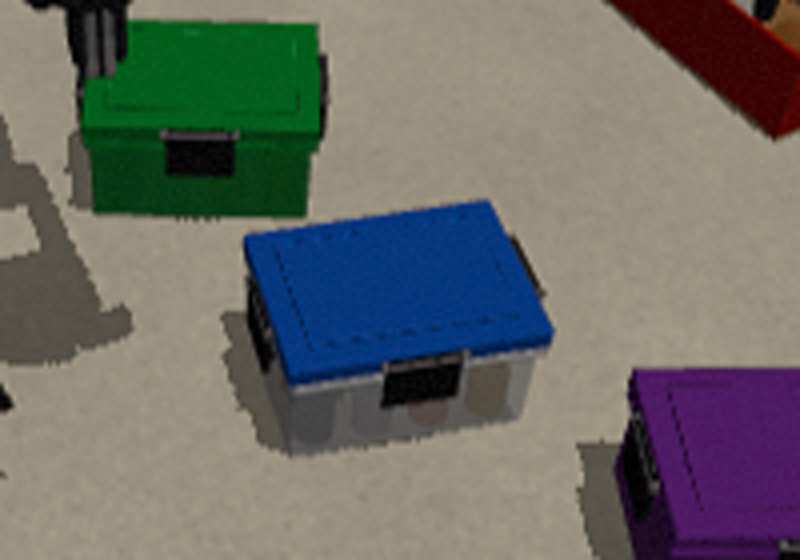

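View pics/top6.png

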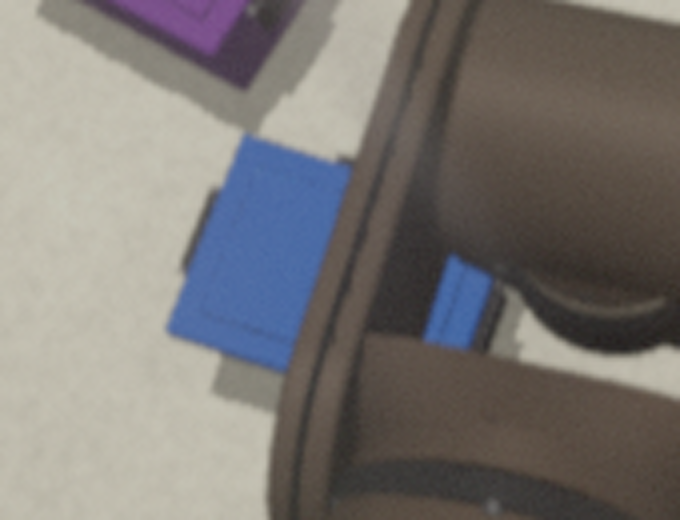

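The far and right clips are flat. The left clip's face is hidden from both fixed cameras, so I'll check it from outside with the wrist camera.

```bash
python3 - <<'E'
from h import *
from bench import bot
Rz=R.from_euler('z',YAW).as_matrix()[:2,:2]
bot.movep(np.r_[B+Rz@[0,160],230],ori(YAW)); bot.sleep(.1)
p,q=bot.read_position(),bot.read_tcp_rot()
im=bot.camera("wrist"); cv2.imwrite("pics/w7.png",im[:,:,::-1])
im=bot.camera("top")[130:260,150:320]; cv2.imwrite("pics/top7.png",cv2.resize(im[:,:,::-1],None,fx=4,fy=4,interpolation=2))
print(bot.read_time_s(),bot.read_contact_force())
E
```

```text
20.9917 [ 0.090747    0.76111178 -0.40662759]
```

View pics/w7.png

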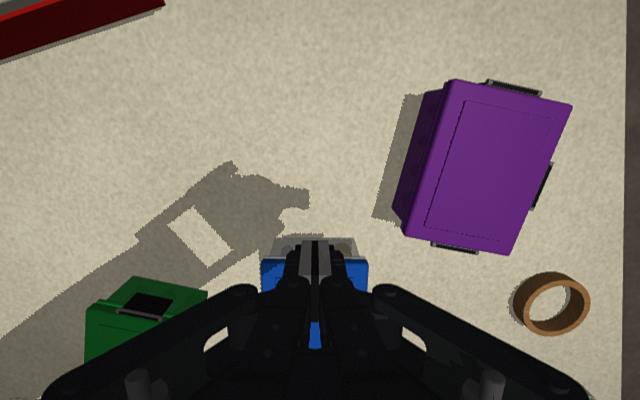

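View pics/top7.png

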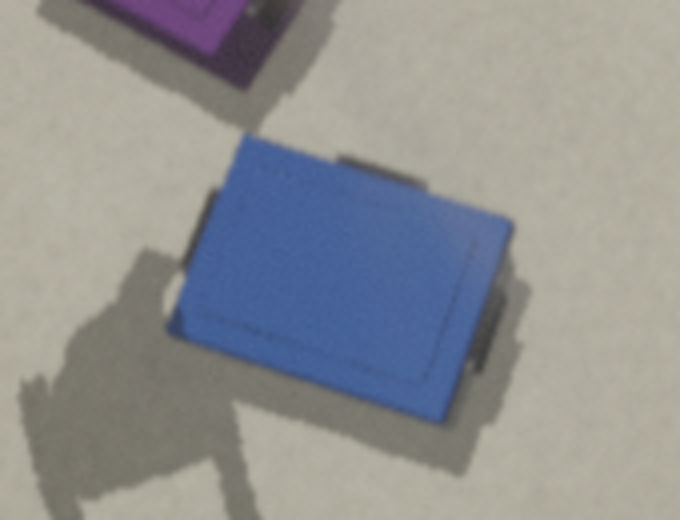

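The top view shows all three clips as the same thin strip beside the lid: left (200,230), far (382,170) and right (490,330). So all three are flat. The gripper is clear of everything, so I'm handing in.

```bash
python3 - <<'E'
from bench import bot
print(bot.hand_in(),bot.read_time_s())
E
```

```text
the job is handed in; nothing more can be done
the job is handed in; nothing more can be done
```

All three clips on the blue-lidded tub are folded down flat, and I handed the job in at about 21 s of the 38 s allowed. No verdict is reported, so this rests on my own checks. I never touched the red, green or purple tubs.

**How it was done:** with the gripper shut, I pressed each clip down from above, then pushed it inward until a 10 N force stop. Then I backed off and lifted clear.

**Last checks:**
- **Stop position:** the inward pushes stopped 13.2, 12.9 and 13.2 mm outside the hinge line (left, far, right). A flat clip (2 mm) plus half the finger width (11 mm) should give 13 mm.
- **Top view:** all three clips show only as equal thin strips beside the lid. The far and right clips also look flat in the scene view.
- **Contact:** the arm was above and clear of the tub, and the contact force read under 1 N.

**What disagreed or went wrong:**
- **Lid height:** it measured about 80 mm in all the views, against 87 mm in the text. The push-down plan had room for this.
- **Fingertips:** when shut, they seemed to sit about 25 mm higher than TCP plus `nose_length`. The first try on the left clip left it half folded, at about 0.6–0.75 rad, and the retry 25 mm lower closed it.
- **Left clip from outside:** the wrist camera view was blocked by the fingers, so that clip's check relies on the top view and the stop position.

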